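# Clear the broken foot from the accessory plate

## Task

A broken orange clamp foot is lodged in one of the two T-slots of the instrument's accessory plate. Take the blue-handled scraper from the tool holder, lower its blade into that slot between the slot's closed end and the orange piece, and push it along the slot so that the scraper drives the orange piece out of the open end into the blue tray. Leave the scraper standing in the slotted plate, do not touch the orange piece with the gripper, and leave the good dark steel nut in the other slot where it is.

Things in the scene. Friction and masses are not known exactly. Their poses are not given: they have to be found in the camera images.
- plate: Fixed aluminium block 220 x 170 x 58 high with two T-slots along x, at y = +42 and -42; origin: underside centre, on the bench. Slots: mouth 30 wide, lips 10 thick, cavity 52 wide, 14 high, floor at height 34; solid at x = -110 to -98, open at x = +110 over a joined blue tray (x = 110 to 205, full width, floor at height 4, walls 28 high). mm.
- scraper_grip (a point): Centre of the blue handle (26 x 26, 58 tall, z up) of a scraper upright in a grey holder, 100 from a black round tamper. Shoulder 44 x 44 x 6, underside 35 below the point, rests on the holder (45 high) and on the plate's top, so it stands by itself in a slot. Blade below it: tip 55 below the point, 10 thick (x), 16 wide (y); push along x. 200 g, lifts straight out. mm.
- scrap: Scrap: broken orange plastic foot lying in one slot's cavity (its y in the plate's frame tells which), free to slide, too wide for the mouth. Base 30 (x, along slot) x 44 x 11 high, stub on top to 18; about 50 g. Origin: underside centre, at first between 20 behind and 50 ahead of the plate's middle (x = -20 to +50), so there is room for the blade behind it. mm.
- nut: Good clamp nut in the other slot, to be left where it is: dark steel base 30 x 44 x 11 high, brass boss on top to 19. Origin: underside centre. mm.
Not all that is in view belongs to the job. Several things have the shape of the scrap; the one meant has the colours described above.

How it is judged:
On the way:
1. the scraper's blade is down in the scrap's slot, behind the scrap (on its closed-end side) (x of scraper_grip in the frame of scrap between -0.13 and -0.012 m and y of scraper_grip in the frame of scrap between -0.02 and 0.02 m and height (world z) of scraper_grip below 0.103 m), for 0.1 s.
At the end, for the whole second after the job is handed in: The orange scrap lies at rest in the blue tray (its origin inside the tray and below 30 mm), the scraper stands released in the plate with its blade at least 10 mm down in a slot and within 10 degrees of upright, and the steel nut is within 15 mm of where it started (x of scrap in the frame of plate between 0.108 and 0.205 m and y of scrap in the frame of plate between -0.085 and 0.085 m and height (world z) of scrap below 0.03 m and linear speed of scrap below 0.02 m/s and x of scraper_grip in the frame of plate between -0.11 and 0.115 m and y of scraper_grip in the frame of plate between -0.06 and 0.06 m and height (world z) of scraper_grip between 0.085 and 0.103 m and angle between scraper_grip's own z axis and vertical below 0.18 rad and distance of nut from where it was at the start of the episode below 0.015 m); the robot touches nothing.
It fails at once if the gripper touches the orange scrap (contact force between the fingers and scrap above 0.5 N).
It fails at once if the good steel nut is shifted by more than 15 mm (distance of nut from where it was at the start of the episode above 0.015 m).
It also fails if it takes over 45 s, if anything falls off the work surface, if the arm or the gripper's body presses on something with over 40 N, if the wrist force passes 120 N, or if a joint passes its speed limit or range.

## Robot

A 6-joint arm with a two-finger parallel gripper is mounted at the origin on the work surface. World frame = base frame: x ahead of the robot, y to its left, z up, the work surface at z = 0. Lengths are in m, angles in rad, forces in N, time in s.
With the tool pointing down it reaches from about 0.35 to 0.775 m from the base axis. Payload 7.3 kg.
Tool frame: the origin (TCP) lies at the very end of the fingers, on their centre line; the grasp point (between the pads) lies 19 mm behind it (pinch_z is the distance from the TCP to the grasp point, in m); z points along the fingers, y is the line along which they close (so a half turn about z gives the same grasp; the last joint's range is limited). The gripper opens to 92 mm and grips with 3 to 60 N. Pads are 19 mm wide; open, the fingers measure 130 mm over their backs; the gripper's body (75 mm by 190 mm) begins 47 mm behind the grasp point.
Start: joints at [1.16, 0.342, 1.524, -0, 1.275, -0.146], TCP at [0.137, 0.507, 0.198] pointing down, gripper open.
Joint ranges: [-2.53, 2.53], [-0.77, 2.02], [0.04, 2.7], [-1, 4.14], [0.28, 2.66], [-3.11, 3.11]. Speed limits (rad/s): [2.57, 2.57, 3.14, 3.14, 3.14, 3.14].

## Interface

Orientations are given as [roll, pitch, yaw] about the fixed x, y, z axes, in that order (R = Rz(yaw) Ry(pitch) Rx(roll)).
In Python, from cell import * gives the robot as it stands.
- The arm moves only by the tool arm_command, never from a script. Its arguments are lists of equal length, an entry for each row: "fingers": the gripper command: -1 is fully open, 1 is shut, values between are in proportion; "travel": the shift along the tool's x, y, z in m, a list of three; "dr": the turn, a rotation vector about the tool's x, y, z in degrees, a list of three. In form: {"fingers": [fingers, ...], "travel": [[x, y, z], ...], "dr": [[wx, wy, wz], ...]}. A call has 1 to 8 rows; each row is the pose to reach, as a shift and turn from the pose commanded when the call began, along the tool's axes at that moment; what a row does not reach only later rows make up. A row lasts 1/12 s, in which the tool goes at most 41.7 mm and 7.16 degrees, less where a joint would pass 70% of its speed; a pose out of reach is approached as far as the arm can. A call with a gripper value outside its range is refused whole. The fingers move at their own pace and stop on an object; "squeeze" is the grip in N (left out, the last holds). Time passes only in rows, so rows that repeat a pose let the fingers close. It gives the time, the measured TCP pose, the force, the opening and the grip force at its end, in the units of the state.
- observe(): the state, without advancing time (a new reading comes with each control period).
- read_camera(name): name is "scene" or "side" or "wrist"; returns a dict with "color" (384x512x3 uint8, blue, green, red), "z_map" (384x512 float32, m along the optical axis (not along the pixel's ray), 0 where there is no reading), "fx", "fy", "cx", "cy" (pixels), "R" (3x3) and "t" (3): a world point X has camera coordinates R X + t. Camera axes: x right, y down, z forward; pixel columns grow to the right and rows downward; lengths in m; the calibration is good to about 2 mm. A picture is of the moment at which its call begins.
- hand_in(): hands the job in; it is judged then, once.
The state is a dict: "time": time; "qpos": joint angles; "qvel": joint speeds; "joint_efforts": joint torques, N m; "tool_pos": TCP position; "tool_rot": TCP orientation; "contact_force": force on the tool from outside, world axes, zero at the start; "torque": the same for the moment, N m; "opening": finger opening in m; "grip_force": force on a finger pad.
Only numpy, scipy, OpenCV 4.12 (cv2) and the standard library are available. Lean on these libraries where they do the work, as an engineer would, in place of code of your own. Each camera call takes 0.05 s, during which the arm holds its last target. There are 200 camera calls.

## Working session

There is one attempt and no reset: what is moved stays moved. The work goes in short steps, Python scripts to look and compute and a tool call to move; the robot and the scene stay as the last step left them, time stands still between calls to the robot, and variables do not carry over. Pictures are saved under pics/ and viewed, at most 10 in all, crops included, and the job is handed in when it is done.

Besides the shell and the picture viewer there is one more tool, called after ">>>" by a JSON object that holds its "op" and its "data". arm_command: Moves the arm, as the interface text tells. Its arguments: {"type":"object","properties":{"fingers":{"type":"array","items":{"type":"number"}},"travel":{"type":"array","items":{"type":"array","items":{"type":"number"}}},"dr":{"type":"array","items":{"type":"array","items":{"type":"number"}}},"squeeze":{"type":"number"}},"required":["fingers","travel","dr"]}

```bash
mkdir -p pics
cat > h.py <<'E'
from cell import *
import numpy as np, cv2
def world(c,u,v,z=None,d=None):
    r=np.array([(u-c['cx'])/c['fx'],(v-c['cy'])/c['fy'],1.]);R=np.array(c['R']);t=np.array(c['t'])
    o=-R.T@t; w=R.T@r
    return o+w*(d if d is not None else (z-o[2])/w[2])
def cloud(c):
    v,u=np.mgrid[:384,:512]; d=c['z_map']
    p=np.stack([(u-c['cx'])/c['fx']*d,(v-c['cy'])/c['fy']*d,d],-1)
    P=(p-np.array(c['t']))@np.array(c['R']); P[d==0]=np.nan
    return P
E
python3 - <<'E'
from h import *
print(observe())
ims=[]
for n in ['scene','side']:
    c=read_camera(n); np.save(n+'.npy',c,allow_pickle=True); cv2.imwrite(f'pics/{n}0.png',cv2.resize(c['color'],(800,600)))
    print(n,-np.array(c['R']).T@np.array(c['t']))
E
```

```text
{'time': 0.0, 'qpos': array([ 1.16000097e+00,  3.42727792e-01,  1.52498365e+00, -1.79251065e-05,
        1.27537820e+00, -1.46009114e-01]), 'qvel': array([ 0.00102932, -0.00057251, -0.00112048, -0.00086399,  0.00030682,
        0.001469  ]), 'joint_efforts': array([ 1.07828469e-03, -4.31253612e+01, -2.44220495e+01,  7.16891815e-02,
        5.60832547e-02, -9.79618085e-05]), 'tool_pos': array([0.13721013, 0.50630909, 0.197754  ]), 'tool_rot': array([-3.14010910e+00, -2.00839608e-04,  2.87681149e+00]), 'contact_force': array([-0.17388725,  1.23964782,  1.47085602]), 'torque': array([-0.03332434,  0.00630389,  0.05498561]), 'grip_force': 0.0, 'opening': 0.09173070711162153}
scene [1.07864306 0.4146144  0.62506291]
side [ 0.38032269 -0.47678134  0.40314779]
```

View pics/scene0.png

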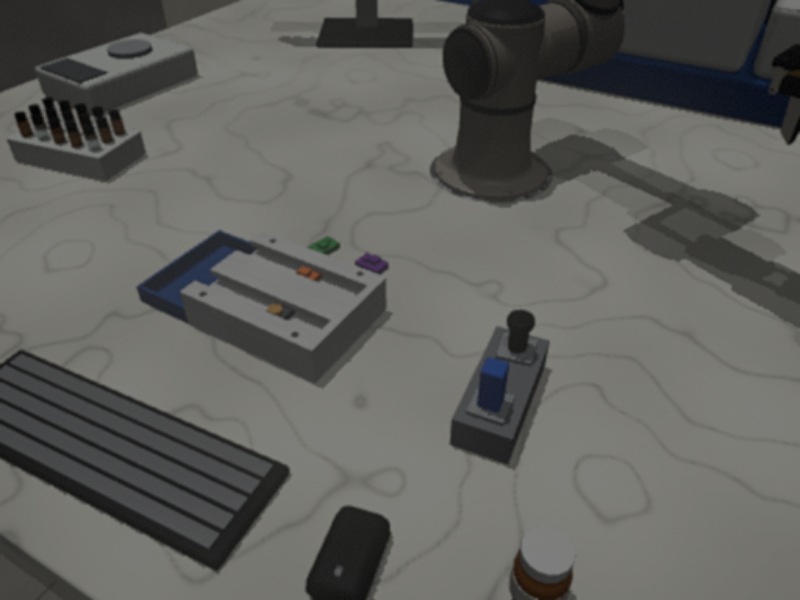

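View pics/side0.png

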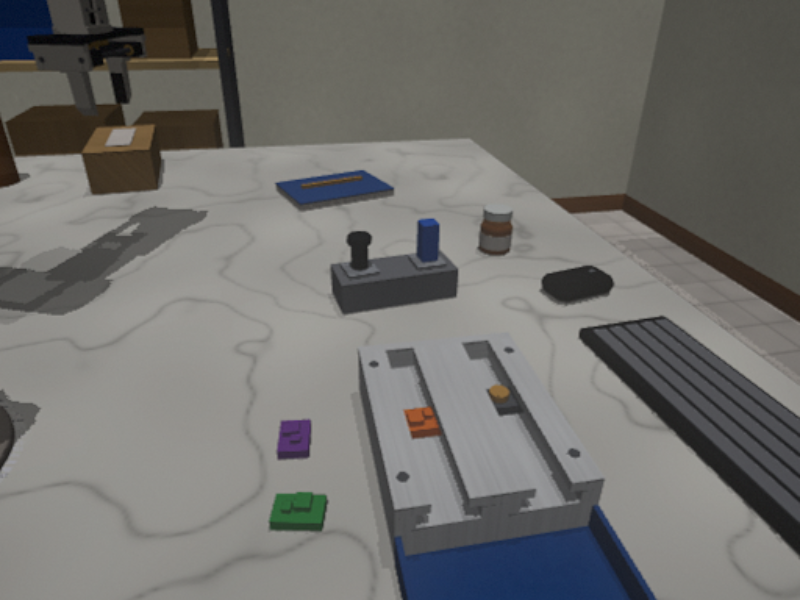

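Scene (800x600 px): the orange scrap is at (308,272). Lookalikes are purple (372,262), green (324,244) and the dark/brass nut (280,310), which is in the other slot. The blue scraper handle is at (492,383) and the black tamper at (518,328). In the side view the scrap is at (422,420), the nut at (502,398) and the handle at (428,240). I choose the orange piece and the blue handle.

Run:
```python
from h import *
cv={}
for n in ['scene','side']:
    c=np.load(n+'.npy',allow_pickle=True).item(); P=cloud(c); hsv=cv2.cvtColor(c['color'],cv2.COLOR_BGR2HSV)
    H,S,V=hsv[...,0].astype(int),hsv[...,1],hsv[...,2]
    z=P[...,2]
    def comp(m,mn=15):
        k,l,st,ce=cv2.connectedComponentsWithStats(m.astype(np.uint8))
        return [(l==i) for i in range(1,k) if st[i,4]>mn]
    print(n)
    inb=(P[...,0]>.2)&(P[...,0]<.95)&(abs(P[...,1])<.5)
    for nm,m in [('blue',(H>100)&(H<130)&(S>110)&inb&(z>.045)&(z<.2)),('orange',(H<14)&(S>120)&inb&(z>.03)&(z<.08)),('brass',(H>=14)&(H<28)&(S>90)&inb&(z>.03)&(z<.08))]:
        for q in comp(m,8):
            p=P[q]; vv,uu=np.where(q)
            print(nm,q.sum(),'px',uu.mean().round(),vv.mean().round(),'mean',p.mean(0).round(4),'lo',np.percentile(p,3,axis=0).round(4),'hi',np.percentile(p,97,axis=0).round(4))
            if nm=='blue':
                zt=np.percentile(p[:,2],97); t=p[p[:,2]>zt-.003]; print('  top',zt,cv2.minAreaRect((t[:,:2]*1000).astype(np.float32)))
    pts=[]
    for lo,hi,nm in [(.055,.062,'plate'),(.042,.0485,'holder')]:
        m=(S<70)&inb&(z>lo)&(z<hi)
        m=cv2.morphologyEx(m.astype(np.uint8),cv2.MORPH_OPEN,np.ones((2,2)))
        for q in comp(m,150):
            p=P[q]; r=cv2.minAreaRect((p[:,:2]*1000).astype(np.float32))
            print(nm,q.sum(),'z',np.median(p[:,2]).round(4),r)
```

```text
scene
blue 413 px 315.0 245.0 mean [0.5905 0.2539 0.0914] lo [0.5741 0.2412 0.0583] hi [0.597  0.2644 0.1099]
  top 0.10991097605286894 ((583.8773193359375, 251.54669189453125), (25.291210174560547, 24.822467803955078), 4.94425106048584)
orange 60 px 197.0 174.0 mean [ 0.4844 -0.0709  0.048 ] lo [ 0.4747 -0.0831  0.0423] hi [ 0.4937 -0.0602  0.0531]
orange 258 px 345.0 373.0 mean [0.7539 0.3732 0.0471] lo [0.7391 0.3484 0.0382] hi [0.7612 0.3951 0.0544]
brass 46 px 176.0 197.0 mean [ 0.5745 -0.0593  0.0526] lo [ 0.567  -0.069   0.0508] hi [ 0.5827 -0.0514  0.0541]
brass 9 px 331.0 362.0 mean [0.7487 0.3505 0.0482] lo [0.7454 0.3467 0.0444] hi [0.751  0.3551 0.0526]
brass 26 px 342.0 379.0 mean [0.7605 0.3731 0.0428] lo [0.7582 0.3639 0.0378] hi [0.7622 0.3813 0.0464]
brass 9 px 354.0 375.0 mean [0.7528 0.3849 0.0519] lo [0.7504 0.3829 0.0493] hi [0.7545 0.3874 0.0555]
brass 21 px 359.0 378.0 mean [0.7484 0.3921 0.0444] lo [0.7432 0.389  0.0377] hi [0.7529 0.3954 0.0505]
plate 3704 z nan ((554.9563598632812, -28.275619506835938), (168.49134826660156, 291.9765625), 50.533058166503906)
holder 1352 z nan ((511.9947814941406, 245.78460693359375), (215.9247589111328, 66.61875915527344), 7.975961208343506)
side
blue 272 px 275.0 153.0 mean [0.5823 0.2384 0.0863] lo [0.5715 0.2341 0.0568] hi [0.5938 0.2527 0.109 ]
  top 0.10902221482830671 ((581.1691284179688, 246.4413604736328), (24.79730224609375, 22.672550201416016), 7.911933898925781)
orange 324 px 270.0 270.0 mean [ 0.4913 -0.0835  0.0464] lo [ 0.4786 -0.0925  0.0373] hi [ 0.5044 -0.0636  0.0525]
brass 104 px 319.0 251.0 mean [ 0.5735 -0.0644  0.0519] lo [ 0.5653 -0.0726  0.0464] hi [ 0.5866 -0.0542  0.0539]
plate 8315 z nan ((nan, nan), (0.0, 0.0), 0.0)
holder 742 z nan ((560.8856201171875, 261.45208740234375), (247.49609375, 105.09285736083984), 28.030715942382812)
```

Run:
```python
from h import *
c=np.load('side.npy',allow_pickle=True).item();a=c['color']
cv2.imwrite('pics/crop.png',np.hstack([cv2.resize(a[205:325,220:380],(400,300)),cv2.resize(a[130:205,205:305],(400,300))]))
```

```text
(no output)
```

View pics/crop.png

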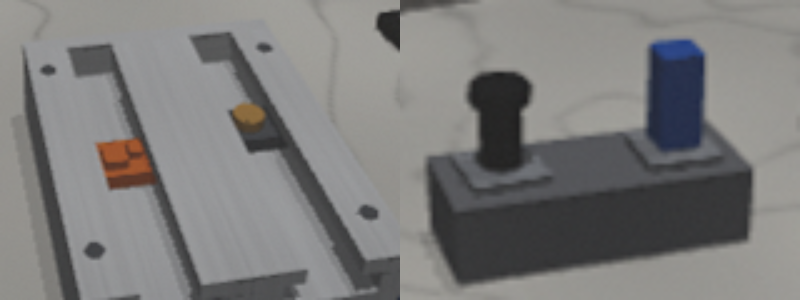

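The crop confirms it: the orange foot is in the left slot (side view), the steel/brass nut in the right slot, and the blue scraper stands next to the black tamper in the holder.

Run:
```python
from h import *
for n in ['scene','side']:
    c=np.load(n+'.npy',allow_pickle=True).item(); P=cloud(c); hsv=cv2.cvtColor(c['color'],cv2.COLOR_BGR2HSV)
    z=P[...,2]
    for lo,hi,nm,box in [(.054,.062,'plate',(.38,.68,-.25,.12)),(.041,.0485,'holder',(.4,.68,.15,.4)),(.049,.055,'should',(.55,.68,.2,.3))]:
        m=(z>lo)&(z<hi)&(P[...,0]>box[0])&(P[...,0]<box[1])&(P[...,1]>box[2])&(P[...,1]<box[3])
        m=cv2.morphologyEx(m.astype(np.uint8),cv2.MORPH_OPEN,np.ones((3,3)))>0
        if nm=='plate':
            img=np.zeros((300,400),np.uint8); p=P[m]; img[((p[:,0]-.38)*1000).astype(int),((p[:,1]+.25)*1000).astype(int)]=255; cv2.imwrite(f'pics/top_{n}.png',img)
        p=P[m]; r=cv2.minAreaRect((p[:,:2]*1000).astype(np.float32))
        print(n,nm,m.sum(),np.median(p[:,2]).round(4),r)
a=np.hstack([cv2.imread('pics/top_scene.png'),cv2.imread('pics/top_side.png')]); cv2.imwrite('pics/top.png',a)
```

```text
scene plate 3794 0.0576 ((531.3612060546875, -76.47974395751953), (222.96229553222656, 174.18521118164062), 88.3239517211914)
scene holder 1365 0.0448 ((533.1760864257812, 246.71609497070312), (172.8330535888672, 70.45134735107422), 6.260797500610352)
scene should 221 0.0509 ((583.7874145507812, 251.19468688964844), (44.914852142333984, 43.249237060546875), 6.010060787200928)
side plate 8436 0.058 ((531.1062622070312, -78.2313003540039), (222.2310791015625, 170.7204132080078), 88.52898406982422)
side holder 742 0.0447 ((531.70947265625, 244.10324096679688), (169.470458984375, 72.64952850341797), 6.1925458908081055)
side should 102 0.0509 ((581.18115234375, 245.75009155273438), (41.336612701416016, 45.979488372802734), 83.3819808959961)
```

View pics/top.png

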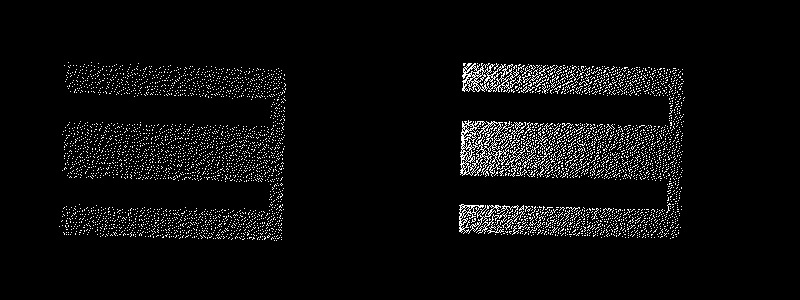

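>>> {"op": "arm_command", "data": {"fingers": [-1,-1,-1,-1,-1,-1,-1,-1], "travel": [[-0.04,-0.01,-0.005],[-0.08,-0.02,-0.01],[-0.12,-0.03,-0.015],[-0.16,-0.04,-0.02],[-0.2,-0.05,-0.022],[-0.24,-0.06,-0.022],[-0.27,-0.07,-0.022],[-0.27,-0.07,-0.022]], "dr": [[0,0,-4],[0,0,-8],[0,0,-12],[0,0,-16],[0,0,-20],[0,0,-21],[0,0,-21],[0,0,-21]]}}

```text
time: 0.77
tool_pos: [0.3841, 0.3652, 0.2198]
tool_rot: [-3.14, 0.001, -3.045]
contact_force: [-0.6, -0.6, -0.7]
opening: 0.0921
grip_force: 0.0
```

```bash
cat >> h.py <<'E'
from scipy.spatial.transform import Rotation as Ro
def go(target,yaw_deg):
    s=observe(); R=Ro.from_euler('xyz',s['tool_rot']); T=Ro.from_euler('xyz',[180,0,yaw_deg],degrees=True)
    print('t',round(s['time'],2),'pos',s['tool_pos'].round(4),'rot',np.degrees(s['tool_rot']).round(2),'F',s['contact_force'].round(1),'open',round(s['opening'],4),'grip',s['grip_force'],'q6',s['qpos'][5].round(2))
    print('travel',R.inv().apply(np.array(target)-s['tool_pos']).round(4),'dr',(R.inv()*T).as_rotvec(degrees=True).round(2))
E
python3 -c "
from h import *
go([.583,.249,.22],186)"
```

```text
t 0.77 pos [0.3841 0.3652 0.2198] rot [-1.7990e+02  6.0000e-02 -1.7448e+02] F [-0.6 -0.6 -0.7] open 0.0921 grip 0.0 q6 -1.05
travel [-0.1868 -0.1348  0.0002] dr [-0.1   0.06 -0.48]
```

>>> {"op": "arm_command", "data": {"fingers": [-1,-1,-1,-1,-1,-1,-1,-1], "travel": [[-0.03,-0.021,0],[-0.06,-0.042,0],[-0.09,-0.063,0],[-0.12,-0.084,0],[-0.15,-0.105,0],[-0.187,-0.135,0],[-0.187,-0.135,0],[-0.187,-0.135,0]], "dr": [[0,0,0],[0,0,0],[0,0,0],[0,0,0],[0,0,0],[0,0,0],[0,0,0],[0,0,0]]}}

```text
time: 1.43
tool_pos: [0.5806, 0.2516, 0.219]
tool_rot: [-3.141, -0.002, -3.043]
contact_force: [-1.1, 0.7, -0.5]
opening: 0.0916
grip_force: 0.0
```

Run:
```python
from h import *
c=read_camera('wrist'); cv2.imwrite('pics/w1.png',c['color']); P=cloud(c); z=P[...,2]
hsv=cv2.cvtColor(c['color'],cv2.COLOR_BGR2HSV)
b=(hsv[...,0]>100)&(hsv[...,0]<130)&(hsv[...,1]>110)&(z>.045)&(z<.13)
print(np.percentile(z[b],98))
for nm,m in [('top',b&(z>.104)),('should',(z>.0485)&(z<.055)&(abs(P[...,0]-.583)<.05)&(abs(P[...,1]-.249)<.05)),('hold',(z>.042)&(z<.048))]:
    p=P[m]; print(nm,m.sum(),np.median(p[:,2]),cv2.minAreaRect((p[:,:2]*1000).astype(np.float32)))
go([.583,.249,.061],186)
```

```text
0.11129067450967357
top 691 0.10994735610198307 ((583.7691650390625, 250.45445251464844), (24.903888702392578, 23.69322967529297), 5.0876336097717285)
should 756 0.05208857200122338 ((574.2819213867188, 250.6739501953125), (51.31053924560547, 71.62476348876953), 83.36933898925781)
hold 7262 0.046031982094663 ((564.83154296875, 224.4703369140625), (440.12347412109375, 253.24803161621094), 67.40225982666016)
t 1.48 pos [0.5791 0.253  0.2194] rot [ 1.7999e+02 -1.2000e-01 -1.7426e+02] F [ 0.2 -0.2 -0.2] open 0.0919 grip 0.0 q6 -1.38
travel [-0.0038 -0.0044  0.1583] dr [ 0.01 -0.12 -0.26]
```

View pics/w1.png

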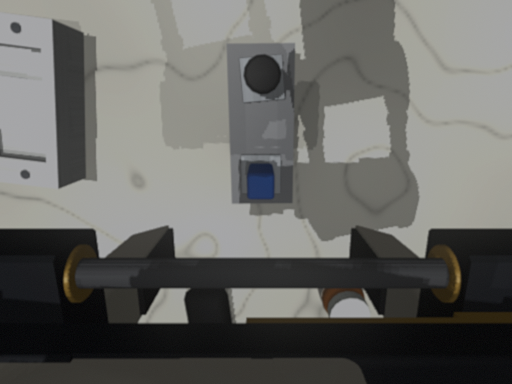

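>>> {"op": "arm_command", "data": {"fingers": [-1,-1,-1,-1,-1], "travel": [[0,0.001,0.03],[0,0.001,0.06],[0,0.001,0.09],[0,0.001,0.09],[0,0.001,0.09]], "dr": [[0,0,0],[0,0,0],[0,0,0],[0,0,0],[0,0,0]]}}

```text
time: 1.9
tool_pos: [0.5772, 0.2553, 0.1299]
tool_rot: [-3.141, -0.003, -3.038]
contact_force: [0.7, 0.0, 1.1]
opening: 0.0918
grip_force: 0.0
```

```bash
python3 -c "
from h import *
go([.5836,.2502,.061],186)"
```

```text
t 1.9 pos [0.5772 0.2553 0.1299] rot [-179.98   -0.2  -174.07] F [0.7 0.  1.1] open 0.0918 grip 0.0 q6 -1.38
travel [-0.0061 -0.0058  0.0688] dr [-0.02 -0.2  -0.07]
```

>>> {"op": "arm_command", "data": {"fingers": [-1,-1,-1,-1], "travel": [[-0.006,-0.006,0],[-0.006,-0.006,0],[-0.006,-0.006,0],[-0.006,-0.006,0]], "dr": [[0,0,0],[0,0,0],[0,0,0],[0,0,0]]}}

```text
time: 2.23
tool_pos: [0.5866, 0.249, 0.132]
tool_rot: [3.141, 0.003, -3.04]
contact_force: [1.2, 0.0, 0.6]
opening: 0.0918
grip_force: 0.0
```

```bash
python3 -c "
from h import *
go([.5836,.2502,.061],186)"
```

```text
t 2.23 pos [0.5866 0.249  0.132 ] rot [ 1.7996e+02  1.4000e-01 -1.7419e+02] F [1.2 0.  0.6] open 0.0918 grip 0.0 q6 -1.39
travel [0.003  0.0015 0.071 ] dr [ 0.04  0.14 -0.19]
```

>>> {"op": "arm_command", "data": {"fingers": [-1,-1,-1,-1], "travel": [[0,0,0],[0,0,0],[0,0,0],[0,0,0]], "dr": [[0,0,0],[0,0,0],[0,0,0],[0,0,0]]}}

```text
time: 2.57
tool_pos: [0.5859, 0.2488, 0.1305]
tool_rot: [3.142, 0.0, -3.04]
contact_force: [-0.2, -0.8, -0.0]
opening: 0.0921
grip_force: 0.0
```

```bash
python3 -c "
from h import *
go([.5836,.2502,.061],186)
read_camera('wrist');go([.5836,.2502,.061],186)
read_camera('wrist');go([.5836,.2502,.061],186)
"
```

```text
t 2.57 pos [0.5859 0.2488 0.1305] rot [ 180.      0.   -174.17] F [-0.2 -0.8 -0. ] open 0.0921 grip 0.0 q6 -1.39
travel [0.0021 0.0016 0.0695] dr [ 0.    0.   -0.17]
t 2.62 pos [0.5858 0.2488 0.1304] rot [ 179.99   -0.   -174.17] F [ 0.4 -0.1  0.7] open 0.0917 grip 0.0 q6 -1.39
travel [0.0021 0.0016 0.0694] dr [ 0.01 -0.   -0.17]
t 2.67 pos [0.5858 0.2488 0.1304] rot [ 1.8000e+02 -1.0000e-02 -1.7417e+02] F [-0.9 -0.9 -0.1] open 0.0919 grip 0.0 q6 -1.39
travel [0.0021 0.0016 0.0694] dr [ 0.   -0.01 -0.17]
```

>>> {"op": "arm_command", "data": {"fingers": [-1,-1,-1,-1,-1,1,1,1], "travel": [[0.002,0.0015,0.02],[0.002,0.0015,0.045],[0.002,0.0015,0.069],[0.002,0.0015,0.069],[0.002,0.0015,0.069],[0.002,0.0015,0.069],[0.002,0.0015,0.069],[0.002,0.0015,0.069]], "dr": [[0,0,0],[0,0,0],[0,0,0],[0,0,0],[0,0,0],[0,0,0],[0,0,0],[0,0,0]], "squeeze": 30}}

```text
time: 3.33
tool_pos: [0.5848, 0.2504, 0.0632]
tool_rot: [3.141, 0.003, -3.04]
contact_force: [-0.4, -0.6, -0.1]
opening: 0.0767
grip_force: 0.0
```

>>> {"op": "arm_command", "data": {"fingers": [1,1,1,1,1,1], "travel": [[0,0,0],[0,0,0],[0,0,0],[0,0,0],[0,0,0],[0,0,0]], "dr": [[0,0,0],[0,0,0],[0,0,0],[0,0,0],[0,0,0],[0,0,0]]}}

```text
time: 3.83
tool_pos: [0.5837, 0.2501, 0.0614]
tool_rot: [3.142, 0.0, -3.04]
contact_force: [-0.4, -0.7, -0.7]
opening: 0.0363
grip_force: 0.0
```

>>> {"op": "arm_command", "data": {"fingers": [1,1,1,1,1,1], "travel": [[0,0,0],[0,0,0],[0,0,0],[0,0,0],[0,0,0],[0,0,0]], "dr": [[0,0,0],[0,0,0],[0,0,0],[0,0,0],[0,0,0],[0,0,0]]}}

```text
time: 4.33
tool_pos: [0.5837, 0.2501, 0.0614]
tool_rot: [3.141, -0.0, -3.04]
contact_force: [-0.7, 1.0, -0.2]
opening: 0.0253
grip_force: 30.0
```

>>> {"op": "arm_command", "data": {"fingers": [1,1,1,1,1,1,1,1], "travel": [[0,0,-0.01],[0,0,-0.03],[0,0,-0.05],[0,0,-0.07],[0,0,-0.09],[0,0,-0.09],[0,0,-0.09],[0,0,-0.09]], "dr": [[0,0,0],[0,0,0],[0,0,0],[0,0,0],[0,0,0],[0,0,0],[0,0,0],[0,0,0]]}}

```text
time: 5.0
tool_pos: [0.583, 0.2499, 0.1503]
tool_rot: [-3.141, -0.002, -3.04]
contact_force: [-0.9, -0.4, -2.5]
opening: 0.0256
grip_force: 30.0
```

Run:
```python
from h import *
a=read_camera('side')['color'];b=read_camera('scene')['color']
cv2.imwrite('pics/lift.png',np.hstack([cv2.resize(a[60:210,200:350],(400,400)),cv2.resize(b[150:300,250:400],(400,400))]))
go([.4908,-.016,.15],178.4)
```

```text
t 5.1 pos [0.5828 0.2498 0.1497] rot [-179.97   -0.18 -174.17] F [-0.4 -0.4 -2.6] open 0.0257 grip 29.993987381458282 q6 -1.39
travel [ 1.185e-01 -2.551e-01  2.000e-04] dr [-0.04 -0.17  7.43]
```

View pics/lift.png

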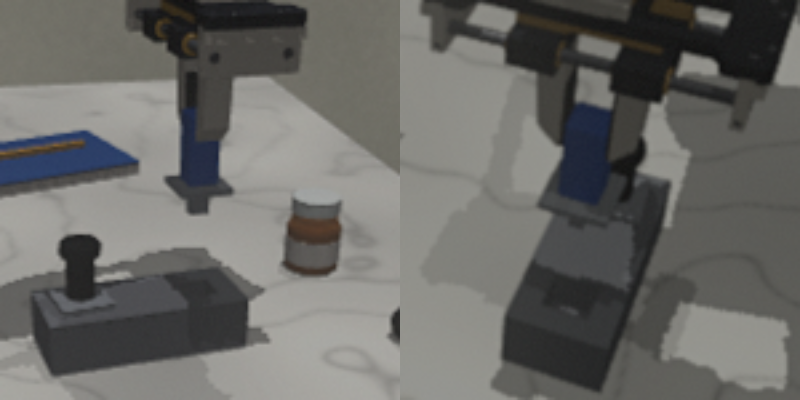

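The scraper is lifted upright. The blade's 16 mm face looks along world -y (left crop, about (198,203)), which suits this slot, so no quarter turn is needed.

>>> {"op": "arm_command", "data": {"fingers": [1,1,1,1,1,1,1,1], "travel": [[0.014,-0.03,0],[0.028,-0.06,0],[0.042,-0.09,0],[0.056,-0.12,0],[0.07,-0.15,0],[0.084,-0.18,0],[0.098,-0.21,0],[0.112,-0.24,0]], "dr": [[0,0,1],[0,0,2],[0,0,3],[0,0,4],[0,0,5],[0,0,6],[0,0,7],[0,0,7.4]]}}

```text
time: 5.77
tool_pos: [0.4953, -0.0012, 0.1504]
tool_rot: [3.141, -0.002, 3.114]
contact_force: [0.1, 0.0, -1.6]
opening: 0.0259
grip_force: 30.0
```

>>> {"op": "arm_command", "data": {"fingers": [1,1,1,1,1,1,1], "travel": [[0,0,0],[0,0,0],[0,0,0],[0,0,0],[0,0,0],[0,0,0],[0,0,0]], "dr": [[0,0,0],[0,0,0],[0,0,0],[0,0,0],[0,0,0],[0,0,0],[0,0,0]]}}

```text
time: 6.35
tool_pos: [0.4968, 0.0007, 0.1513]
tool_rot: [3.141, -0.0, 3.115]
contact_force: [0.1, -0.3, -1.0]
opening: 0.0251
grip_force: 30.0
```

```bash
python3 -c "
from h import *
go([.4908,-.016,.10],178.4)"
```

```text
t 6.35 pos [0.4968 0.0007 0.1513] rot [ 1.7999e+02 -1.0000e-02  1.7850e+02] F [ 0.1 -0.3 -1. ] open 0.0251 grip 29.995851516723633 q6 -1.7
travel [ 0.0055 -0.0169  0.0513] dr [ 0.01 -0.01  0.1 ]
```

>>> {"op": "arm_command", "data": {"fingers": [1,1,1,1,1,1,1], "travel": [[0.0055,-0.017,0.01],[0.0055,-0.017,0.03],[0.0055,-0.017,0.047],[0.0055,-0.017,0.047],[0.0055,-0.017,0.047],[0.0055,-0.017,0.047],[0.0055,-0.017,0.047]], "dr": [[0,0,0],[0,0,0],[0,0,0],[0,0,0],[0,0,0],[0,0,0],[0,0,0]]}}

```text
time: 6.93
tool_pos: [0.4916, -0.0168, 0.1055]
tool_rot: [-3.141, 0.002, 3.115]
contact_force: [-0.7, -0.4, -1.8]
opening: 0.0258
grip_force: 30.0
```

Run:
```python
from h import *
a=read_camera('side')['color'];b=read_camera('scene')['color']
cv2.imwrite('pics/over.png',np.hstack([cv2.resize(a[180:330,220:370],(400,400)),cv2.resize(b[110:260,110:260],(400,400))]))
go([.4908,-.016,.073],178.4)
```

```text
t 7.03 pos [ 0.4914 -0.0168  0.1054] rot [-1.7999e+02  1.1000e-01  1.7845e+02] F [ 0.   0.2 -2.7] open 0.0255 grip 29.995884597301483 q6 -1.73
travel [0.0007 0.0008 0.0324] dr [-0.01  0.11  0.05]
```

View pics/over.png

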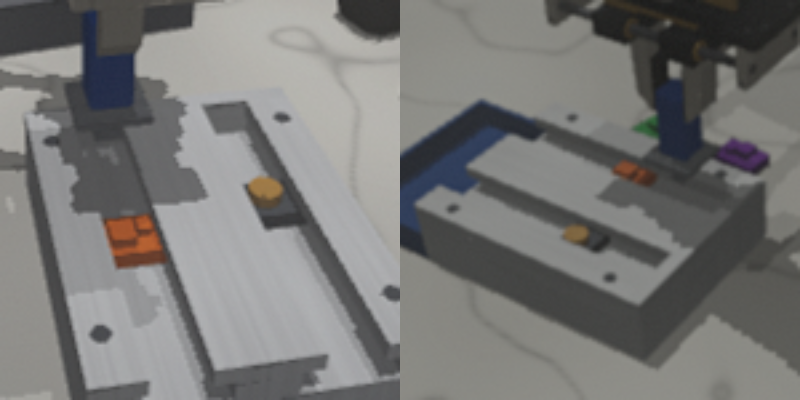

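The scraper hangs over the scrap's slot, behind the orange piece (left crop: blade about (103,130), scrap (135,240)). Lowering now.

>>> {"op": "arm_command", "data": {"fingers": [1,1,1,1,1,1,1,1], "travel": [[0.0005,0,0.006],[0.0005,0,0.012],[0.0005,0,0.018],[0.0005,0,0.024],[0.0005,0,0.029],[0.0005,0,0.029],[0.0005,0,0.029],[0.0005,0,0.029]], "dr": [[0,0,0],[0,0,0],[0,0,0],[0,0,0],[0,0,0],[0,0,0],[0,0,0],[0,0,0]]}}

```text
time: 7.7
tool_pos: [0.4902, -0.0168, 0.0752]
tool_rot: [3.141, -0.0, 3.114]
contact_force: [0.4, 0.3, -2.0]
opening: 0.0255
grip_force: 30.0
```

Run:
```python
from h import *
c=read_camera('side');P=cloud(c);hsv=cv2.cvtColor(c['color'],cv2.COLOR_BGR2HSV)
m=(hsv[...,0]>100)&(hsv[...,0]<130)&(hsv[...,1]>110)&(abs(P[...,0]-.49)<.03)&(abs(P[...,1]+.016)<.03)
print(m.sum(),np.nanpercentile(P[m],[3,97],axis=0).round(4))
s=.103; go([.4892-.027*s,-.0761-.9996*s,.076],178.4)
```

```text
333 [[ 0.4757 -0.0317  0.0701]
 [ 0.4993 -0.0236  0.1173]]
t 7.75 pos [ 0.4902 -0.0168  0.0753] rot [ 1.7999e+02 -1.0000e-02  1.7843e+02] F [ 1.   0.3 -1.9] open 0.0259 grip 29.997454583644867 q6 -1.73
travel [-0.0007 -0.1623 -0.0007] dr [ 0.01 -0.01  0.03]
```

>>> {"op": "arm_command", "data": {"fingers": [1,1,1,1,1,1,1,1], "travel": [[0,-0.01,0],[0,-0.02,0],[0,-0.03,0],[0,-0.04,0],[0,-0.05,0],[0,-0.06,0],[0,-0.07,0],[0,-0.08,0]], "dr": [[0,0,0],[0,0,0],[0,0,0],[0,0,0],[0,0,0],[0,0,0],[0,0,0],[0,0,0]]}}

```text
time: 8.42
tool_pos: [0.4879, -0.098, 0.0754]
tool_rot: [3.141, 0.0, 3.114]
contact_force: [0.4, 0.2, -1.5]
opening: 0.0257
grip_force: 30.0
```

```bash
cat > see.py <<'E'
from h import *
for n in ['side','scene']:
    c=read_camera(n);P=cloud(c);hsv=cv2.cvtColor(c['color'],cv2.COLOR_BGR2HSV)
    m=(hsv[...,0]<14)&(hsv[...,1]>120)&(abs(P[...,0]-.5)<.1)&(P[...,1]<0)&(P[...,1]>-.35)&(P[...,2]<.07)
    print(n,m.sum(),np.nanpercentile(P[m],[3,50,97],axis=0).round(4) if m.sum() else '')
s=.103; go([.4892-.027*s,-.0761-.9996*s,.076],178.4)
E
python3 see.py
```

```text
side 381 [[ 0.4774 -0.1344  0.0384]
 [ 0.4898 -0.1273  0.0458]
 [ 0.5033 -0.1065  0.0529]]
scene 0 
t 8.52 pos [ 0.4881 -0.0986  0.0754] rot [-1.7997e+02  2.0000e-02  1.7833e+02] F [ 0.4  1.4 -2.3] open 0.0256 grip 29.997152388095856 q6 -1.89
travel [-0.0006 -0.0805 -0.0006] dr [-0.03  0.02 -0.07]
```

The scrap moves with the blade, so I keep pushing.

>>> {"op": "arm_command", "data": {"fingers": [1,1,1,1,1,1,1,1], "travel": [[0,-0.01,0],[0,-0.02,0],[0,-0.03,0],[0,-0.04,0],[0,-0.05,0],[0,-0.06,0],[0,-0.07,0],[0,-0.08,0]], "dr": [[0,0,0],[0,0,0],[0,0,0],[0,0,0],[0,0,0],[0,0,0],[0,0,0],[0,0,0]]}}

```text
time: 9.18
tool_pos: [0.4858, -0.1779, 0.0754]
tool_rot: [-3.142, 0.0, 3.114]
contact_force: [0.2, -0.8, -1.4]
opening: 0.0259
grip_force: 30.0
```

```bash
python3 see.py
```

```text
side 949 [[ 0.4651 -0.212   0.0257]
 [ 0.4849 -0.2011  0.0374]
 [ 0.5071 -0.1823  0.0442]]
scene 0 
t 9.28 pos [ 0.486  -0.1786  0.0754] rot [-1.7996e+02  3.0000e-02  1.7834e+02] F [-0.7  0.4 -1.7] open 0.0256 grip 29.99719262123108 q6 -2.04
travel [-0.0005 -0.0005 -0.0006] dr [-0.04  0.03 -0.06]
```

>>> {"op": "arm_command", "data": {"fingers": [1,1,1,1,1,1], "travel": [[0,-0.004,0],[0,-0.008,0],[0,-0.01,0],[0,-0.01,0],[0,-0.01,0],[0,-0.01,0]], "dr": [[0,0,0],[0,0,0],[0,0,0],[0,0,0],[0,0,0],[0,0,0]]}}

```text
time: 9.78
tool_pos: [0.4856, -0.1865, 0.0754]
tool_rot: [3.141, -0.0, 3.114]
contact_force: [-0.2, 0.1, -1.4]
opening: 0.0255
grip_force: 30.0
```

```bash
python3 see.py; python3 -c "
from h import *
a=read_camera('side')['color'];cv2.imwrite('pics/tray.png',cv2.resize(a[184:384,200:450],(750,600)))"
```

```text
side 849 [[ 0.4636 -0.2433  0.0204]
 [ 0.4864 -0.2299  0.0222]
 [ 0.5056 -0.217   0.0236]]
scene 58 [[ 0.4722 -0.2416  0.0179]
 [ 0.4899 -0.2357  0.0215]
 [ 0.5073 -0.2286  0.0232]]
t 9.88 pos [ 0.4856 -0.1865  0.0754] rot [179.99   0.   178.45] F [-0.8 -0.3 -2. ] open 0.0258 grip 29.99741166830063 q6 -2.06
travel [-0.0006  0.0075 -0.0006] dr [0.01 0.   0.05]
```

View pics/tray.png

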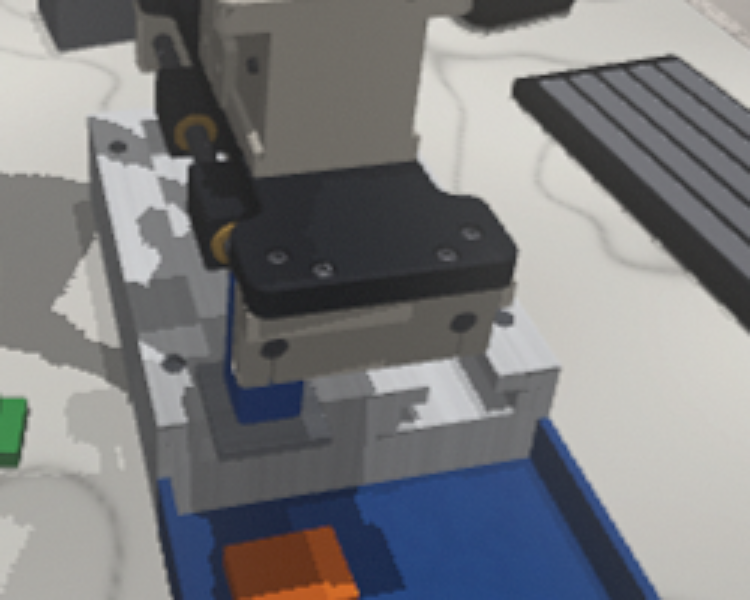

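The scrap lies flat in the tray (about (290,565)), about 23 mm high, clear of the blade. I'll back the scraper fully onto the plate, lower it and release.

>>> {"op": "arm_command", "data": {"fingers": [1,1,1,1,1,1,1,1], "travel": [[0,0.015,0],[0,0.03,0],[0,0.045,0],[0,0.06,0],[0,0.07,0],[0,0.07,0],[0,0.07,0],[0,0.07,0]], "dr": [[0,0,0],[0,0,0],[0,0,0],[0,0,0],[0,0,0],[0,0,0],[0,0,0],[0,0,0]]}}

```text
time: 10.6
tool_pos: [0.4877, -0.1174, 0.0755]
tool_rot: [-3.141, 0.0, 3.114]
contact_force: [-0.5, -0.3, -0.7]
opening: 0.0259
grip_force: 30.0
```

>>> {"op": "arm_command", "data": {"fingers": [1,1,1,0.4,0.1,-0.2,-0.4,-0.4], "travel": [[0,0,0.001],[0,0,0.001],[0,0,0.001],[0,0,0.001],[0,0,0.001],[0,0,0.001],[0,0,0.001],[0,0,0.001]], "dr": [[0,0,0],[0,0,0],[0,0,0],[0,0,0],[0,0,0],[0,0,0],[0,0,0],[0,0,0]]}}

```text
time: 11.27
tool_pos: [0.4876, -0.1168, 0.0745]
tool_rot: [-3.142, 0.0, 3.114]
contact_force: [-0.2, -0.0, -0.2]
opening: 0.0496
grip_force: 0.0
```

>>> {"op": "arm_command", "data": {"fingers": [-0.4,-0.4,-0.4,-0.4], "travel": [[0,0,0],[0,0,0],[0,0,0],[0,0,0]], "dr": [[0,0,0],[0,0,0],[0,0,0],[0,0,0]]}}

```text
time: 11.6
tool_pos: [0.4875, -0.1168, 0.0744]
tool_rot: [3.141, 0.0, 3.114]
contact_force: [-1.1, 0.7, 0.6]
opening: 0.0642
grip_force: 0.0
```

>>> {"op": "arm_command", "data": {"fingers": [-0.4,-0.4,-0.4,-0.4,-0.4,-0.4,-0.4,-0.4], "travel": [[0,0,-0.01],[0,0,-0.03],[0,0,-0.05],[0,0,-0.08],[0,0,-0.11],[0,0,-0.12],[0,0,-0.12],[0,0,-0.12]], "dr": [[0,0,0],[0,0,0],[0,0,0],[0,0,0],[0,0,0],[0,0,0],[0,0,0],[0,0,0]]}}

```text
time: 12.27
tool_pos: [0.4875, -0.1168, 0.195]
tool_rot: [-3.141, 0.001, 3.114]
contact_force: [-0.3, -0.9, -0.1]
opening: 0.0645
grip_force: 0.0
```

```bash
python3 see.py
python3 - <<'E'
from h import *
a=read_camera('side')['color'];b=read_camera('scene');P=cloud(b)
hsv=cv2.cvtColor(b['color'],cv2.COLOR_BGR2HSV)
m=(hsv[...,0]>100)&(hsv[...,0]<130)&(hsv[...,1]>110)&(P[...,2]>.07)&(P[...,2]<.14)&(abs(P[...,1]+.117)<.04)
print(np.nanpercentile(P[m],[3,97],axis=0))
m=(hsv[...,0]>=14)&(hsv[...,0]<28)&(hsv[...,1]>90)&(abs(P[...,0]-.574)<.03)&(abs(P[...,1]+.06)<.03)
print('brass',P[m].mean(0))
cv2.imwrite('pics/end.png',np.hstack([cv2.resize(a[184:384,200:400],(400,400)),cv2.resize(b['color'][80:280,60:260],(400,400))]))
E
```

```text
side 844 [[ 0.4637 -0.2437  0.0205]
 [ 0.4862 -0.2299  0.0221]
 [ 0.5056 -0.2169  0.0236]]
scene 76 [[ 0.4642 -0.2428  0.0191]
 [ 0.4872 -0.2349  0.0212]
 [ 0.5077 -0.2271  0.0235]]
t 12.37 pos [ 0.4867 -0.1165  0.1933] rot [ 1.7995e+02 -1.2000e-01  1.7843e+02] F [ 0.7  0.1 -0.6] open 0.0643 grip 0.0 q6 -1.93
travel [-0.0017 -0.0627  0.1173] dr [ 0.05 -0.12  0.03]
[[ 0.4879804  -0.12331751  0.1197967 ]
 [ 0.49851578 -0.1056869   0.12279515]]
brass [ 0.57462937 -0.05937921  0.05287859]
```

View pics/end.png

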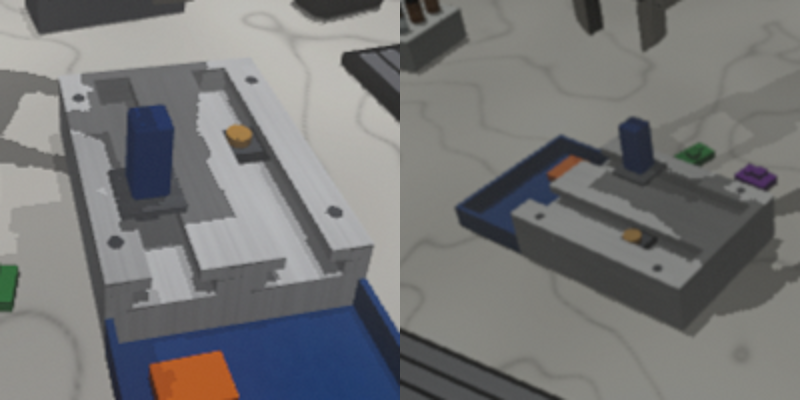

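The scraper stands upright in the slot (left crop (148,150)), the orange scrap is in the tray (195,375), and the nut hasn't moved. Handing in.

```bash
python3 -c "
from cell import *
print(hand_in())"
```

```text
the job is handed in; nothing more can be done
None
```

I handed the job in: the orange scrap lies in the blue tray, the scraper stands released and upright in the slot, and the steel nut is where it started; the judge's result was not shown.

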